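One shot of syrup into a ramekin

ROBOT

A 7-joint arm with a two-finger parallel gripper is mounted at the origin on a cart in front of the work surface, level with it; the furniture and walls round the work are solid. World frame = base frame: x ahead of the robot, y to its left, z up, the work surface at z = 0. Lengths are in mm, angles in rad, forces in N, time in s.
With the tool pointing down it reaches from about 425 to 875 mm from the base axis. Payload 4.7 kg.
Tool frame: the origin (TCP) lies where the fingers leave the gripper's body, on its centre line; the fingertips stand 73 mm ahead of it and the grasp point (between the pads) lies 54 mm ahead of it; y points along the fingers, x is the direction in which the jaws open and shut, and the axes are right-handed (so a half turn about y gives the same grasp; the last joint's range is limited). The gripper opens to 85 mm and grips with 20 to 120 N. Pads are 22 mm wide; open, the fingers measure 114 mm over their backs; the gripper's body (76 mm by 85 mm) begins 54 mm behind the grasp point. The pads swing forward as they close: fully open they stand 13 mm farther back than shut.
Start: joints at [-1.144, 0.321, -0.07, 1.45, 0.023, 1.371, -0.057], TCP at [260.787, 595.405, 303.949] pointing down, gripper open.
Joint ranges: [-2.86, 2.86], [-0.3, 2.09], [-1.38, 1.24], [0.06, 2.45], [-1.56, 4.7], [0.09, 2.05], [-2.69, 2.69]. Speed limits (rad/s): [2.57, 2.57, 3.14, 3.14, 3.14, 3.14, 3.14].

INTERFACE

Orientations are given as a rotation vector (axis times angle).
In Python, from station import arm, viewer, hand_in gives the robot as it stands. The module is installed in compiled form; this text tells all that it offers.
- The arm moves only by the shell command python3 -m handwheel 'ROWS' [FORCE]. ROWS is JSON, a list of rows, each a list of 3 entries, a list of its own where there are three numbers: the finger opening in cm, from 0 to 8.54, then the shift along the world's x, y, z in cm, then the turn about the world's z in degrees. A call has exactly 8 rows; each row is the pose to reach, as a shift and turn from the pose commanded when the call began; what a row does not reach only later rows make up. A row lasts 1/10 s, in which the tool goes at most 50 mm and 8.59 degrees, less where a joint would pass 70% of its speed; a pose out of reach is approached as far as the arm can. A call with a gripper value outside its range is refused whole. The fingers move at their own pace and stop on an object; FORCE is the grip in N (left out, the last holds). Time passes only in rows, so rows that repeat a pose let the fingers close, or fill a call up. It gives the time, the measured TCP pose, the force and the opening at its end, in the units of the state.
- arm.read_state(): the state, without advancing time (a new reading comes with each control period).
- viewer.camera(name): name is "scene" or "top" or "wrist"; returns a dict with "image" (384x512x3 uint8, red, green, blue), "fx", "fy", "cx", "cy" (pixels), "distortion" ([k1, k2, p1, p2, k3] as OpenCV has them; the pictures are not rectified), "world_to_cam" (4x4, takes a point from world to camera coordinates). Camera axes: x right, y down, z forward; pixel columns grow to the right and rows downward; lengths in mm; the calibration is good to about 2 mm. A picture is of the moment at which its call begins. There is no depth.
- hand_in(): hands the job in, once; it reports no verdict.
The state is a dict: "t": time; "joint_positions": joint angles; "joint_velocities": joint speeds; "effort": joint torques, N m; "ee_pos": TCP position; "eef_rot": TCP orientation; "wrist_force": force on the tool from outside, world axes, zero at the start; "torque": the same for the moment, N m; "width": finger opening in mm.
Only numpy, scipy, OpenCV 4.12 (cv2) and the standard library are available. Lean on these libraries where they do the work, as an engineer would, in place of code of your own. Each camera call takes 0.05 s, during which the arm holds its last target.

TASK

Slide the empty white ramekin across the worktop, without lifting it, until it stands centred under the nozzle of the red-headed syrup pump. Then press the pump head all the way down and let it spring fully back up, leaving the ramekin upright under the nozzle. Do not press the pump before the ramekin is there, and leave the things round about where they are.

Things in the scene. Friction and masses are not known exactly. Their poses are not given: they have to be found in the camera images.
- pot_center (a point): The empty white porcelain ramekin, the only one on the worktop: a straight-sided round pot, 70 mm across and 37 mm high, open at the top, wall about 6 mm, 0.14 kg, loose. This point is on its axis, half-way up (18.5 mm above its underside); z is its own upright axis.
- pump_top (a point): Middle of the flat top of the red pump head, on the canister's axis: the place to press. A round button 46 mm across (flat over 38 mm), its top about 230 mm above the worktop when up. It slides straight down 28 mm against a spring: about 4 N starts it, about 10 N holds it at the bottom stop; it springs back up by itself.
- nozzle (a point): Lower tip of the nozzle, which points straight down at the end of the head's red spout (tube 13 mm thick), 115 mm from the canister's axis and 171 mm above the worktop when the pump is up; it goes down with the head. Below it a pale ring 84 mm across on a thin grey mat (flush, no step to slide over) marks the ramekin's place.
- pump (a joint): Travel of the pump head in m: 0 up, 0.028 fully down.
- cinnamon: Small spice jar with a black lid, 41 mm across, 105 mm high; loose bystander. Origin at the centre of its underside, z up.
- mill: Dark wooden pepper mill, 58 mm across, 170 mm high; loose bystander. Origin at the centre of its underside, z up.
- cutter_large: Fluted steel pastry cutter, 70 mm across, 33 mm high; loose bystander. Origin at the centre of its underside.
- pot: The same ramekin; origin at the centre of its underside.
- pump_station: The upright steel syrup canister under the pump head, fixed to the worktop: 84 mm across, black screw collar 60 mm across up to 171 mm high, black rubber foot 102 mm across. Origin on its axis at the worktop; its -x axis points along the spout, roughly toward the robot.

How it is judged:
By the outcome, as a careful person would: the job done as asked, in the order asked, and still so for the second after the job is handed in, with the robot touching nothing.
It also fails if it takes over 51 s, if anything falls off the work surface, if the arm or the gripper's body presses on something with over 40 N, if the wrist force passes 120 N, or if a joint passes its speed limit or range.

## Working session

There is one attempt and no reset: what is moved stays moved. The work goes in short steps, Python scripts to look and compute and a shell command to move; the robot and the scene stay as the last step left them, time stands still between calls to the robot, and variables do not carry over. Pictures are saved under pics/ and viewed, and the job is handed in when it is done.

```bash
mkdir -p pics; cat > h.py <<'E'
import numpy as np, cv2
from station import arm, viewer
def snap(n,f):
    c=viewer.camera(n); cv2.imwrite(f'pics/{f}.png',cv2.cvtColor(c['image'],cv2.COLOR_RGB2BGR)); 
    import pickle; pickle.dump(c,open(f'pics/{f}.pkl','wb')); return c
def load(f):
    import pickle; return pickle.load(open(f'pics/{f}.pkl','rb'))
def K(c): return np.array([[c['fx'],0,c['cx']],[0,c['fy'],c['cy']],[0,0,1.]])
def ray(c,p):
    u=cv2.undistortPoints(np.array([[p]],float),K(c),np.array(c['distortion'],float))[0,0]
    T=np.array(c['world_to_cam']);R=T[:3,:3];t=T[:3,3]
    return -R.T@t, R.T@np.array([u[0],u[1],1.])
def onz(c,p,z):
    o,d=ray(c,p); return o+d*(z-o[2])/d[2]
def proj(c,P):
    T=np.array(c['world_to_cam']); r=cv2.Rodrigues(T[:3,:3])[0]
    return cv2.projectPoints(np.array([P],float),r,T[:3,3],K(c),np.array(c['distortion'],float))[0][0,0]
E
python3 - <<'E'
from h import *
for n in ['scene','top','wrist']: snap(n,n+'0')
s=arm.read_state(); print({k:np.round(v,3) for k,v in s.items()})
E
```

```text
{'t': np.float64(0.15), 'joint_positions': array([-1.144,  0.322, -0.07 ,  1.451,  0.023,  1.371, -0.057]), 'joint_velocities': array([-0.001, -0.003,  0.001, -0.004,  0.   , -0.   ,  0.   ]), 'effort': array([ 0.0000e+00, -4.9409e+01, -3.8300e-01, -3.1469e+01,  1.3000e-02,
        8.0000e-03,  0.0000e+00]), 'ee_pos': array([260.667, 595.114, 303.069]), 'eef_rot': array([-1.378, -0.899,  0.901]), 'wrist_force': array([-0.796,  0.705, -0.436]), 'torque': array([-0.004,  0.033, -0.071]), 'width': np.float64(85.428)}
```

View pics/scene0.png

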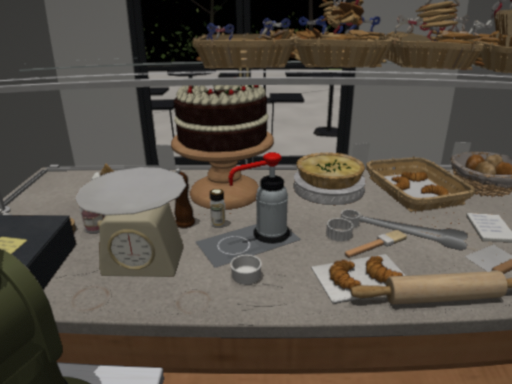

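View pics/top0.png

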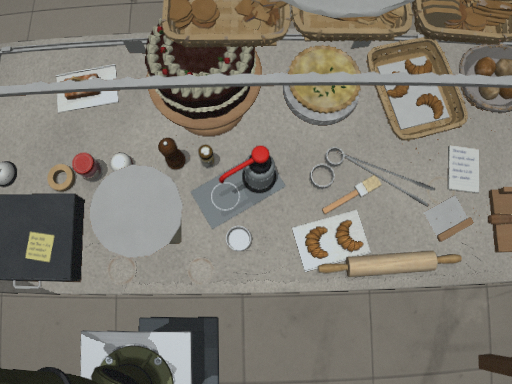

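View pics/wrist0.png

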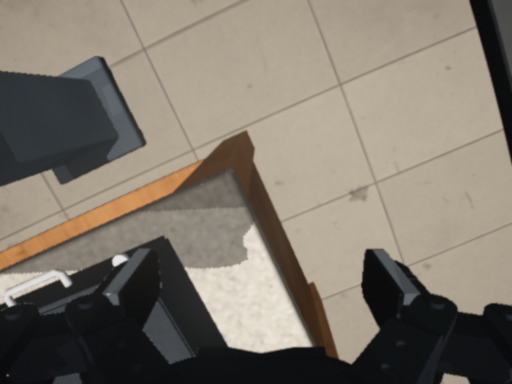

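```bash
python3 - <<'E'
from h import *
s=arm.read_state(); print(np.round(cv2.Rodrigues(np.array(s['eef_rot']))[0],3))
for n in ['scene0','top0','wrist0']:
    c=load(n); print(n,c['fx'],c['distortion'],np.round(ray(c,(256,192)),2))
E
```

```text
[[ 0.401 -0.001 -0.916]
 [ 0.916 -0.001  0.401]
 [-0.001 -1.    -0.   ]]
scene0 388.85068570461016 [-0.11506445  0.          0.          0.          0.        ] [[-3.0984e+02 -3.3560e+02  5.6691e+02]
 [ 9.0000e-01  1.0000e-02 -4.4000e-01]]
top0 490.71675756227756 [-0.19357818  0.          0.          0.          0.        ] [[ 2.26400e+02 -3.33730e+02  1.39898e+03]
 [ 2.20000e-01 -1.00000e-02 -9.70000e-01]]
wrist0 343.47375581317596 [-0.07727673  0.          0.          0.          0.        ] [[ 1.9855e+02  6.2251e+02  3.7201e+02]
 [ 2.3000e-01 -1.2000e-01 -9.7000e-01]]
```

```bash
python3 - <<'E'
from h import *
c=load('top0');s=load('scene0')
def crop(c,x0,y0,x1,y1,k,f):
    im=cv2.resize(c['image'][y0:y1,x0:x1],None,fx=k,fy=k,interpolation=cv2.INTER_CUBIC); cv2.imwrite(f'pics/{f}.png',im[:,:,::-1])
crop(c,150,120,350,270,4,'ctop'); crop(s,160,140,360,290,4,'cscene')
im=c['image'].astype(int)
red=(im[:,:,0]>120)&(im[:,:,1]<60)&(im[:,:,2]<60)
n,l,st,ce=cv2.connectedComponentsWithStats(red.astype(np.uint8))
for i in range(1,n):
    if st[i,4]>30: print('red top',st[i],ce[i])
im=s['image'].astype(int)
red=(im[:,:,0]>110)&(im[:,:,1]<60)&(im[:,:,2]<60)
n,l,st,ce=cv2.connectedComponentsWithStats(red.astype(np.uint8))
for i in range(1,n):
    if st[i,4]>30: print('red scene',st[i],ce[i])
E
```

```text
red top [219 146  50  35 373] [249.73726542 160.18230563]
red scene [263 153  18   7  95] [271.70526316 156.06315789]
red scene [228 161  38  16 135] [244.60740741 166.46666667]
```

View pics/ctop.png

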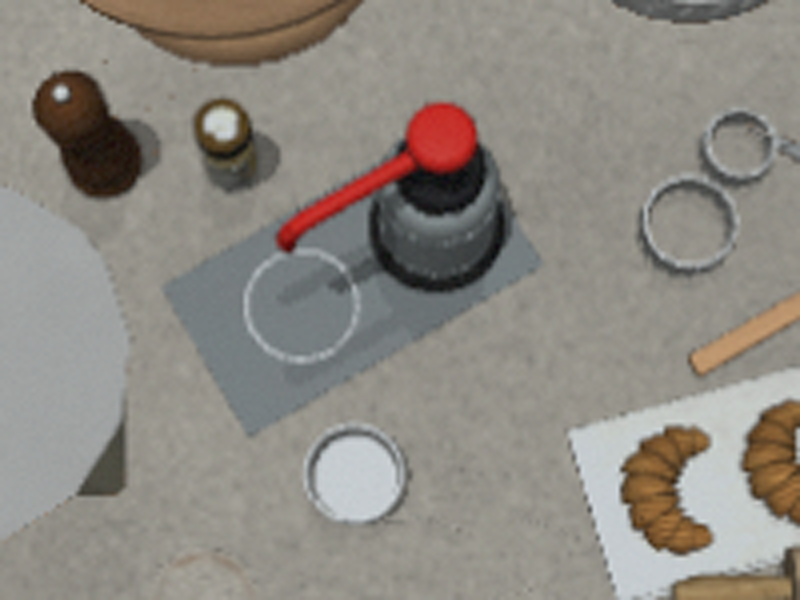

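View pics/cscene.png

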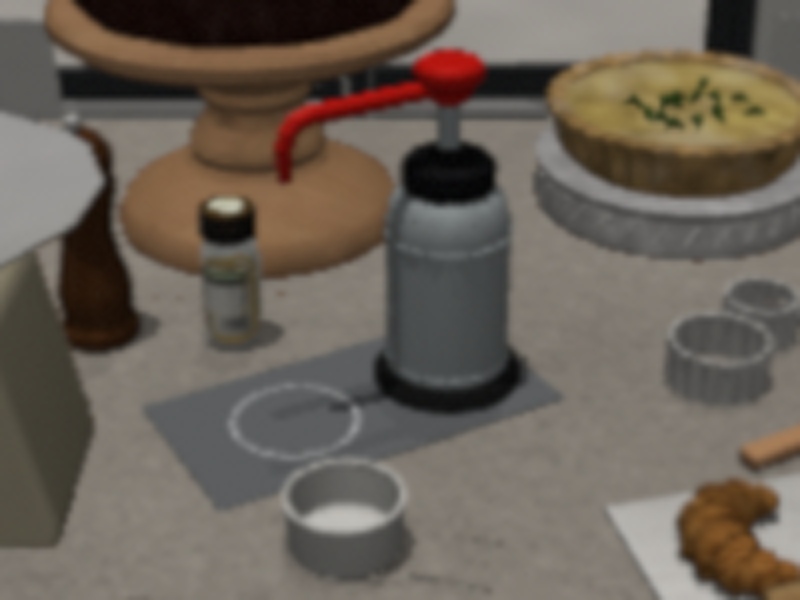

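```bash
python3 - <<'E'
from h import *
c=load('top0');s=load('scene0')
T=lambda u,v:(150+(u+.5)/4-.5,120+(v+.5)/4-.5)
S=lambda u,v:(160+(u+.5)/4-.5,140+(v+.5)/4-.5)
for n,p,q,z in [('pot',(355,474),(346,489),37),('ring',(301.5,306),(295,421),0.5),('head',(442,137),(450,65),230),('nozzletip',(287,243),(286,181),171),('foot',(438,225),(448,372),12),('cinn',(222,125),(229,208),105),('mill',(72,102),(75,118),165),('cutter',(690,223),(718,342),33)]:
    print(n,np.round(onz(c,T(*p),z),1),np.round(onz(s,S(*q),z),1))
# refine ring & pot by mask ellipse
im=c['image']; 
g=im.astype(int).min(2)
print(g[158:178:2,205:245:2].tolist()[:3])
for nm,(x0,y0,x1,y1),th in [('ring',(205,175,245,215),130),('pot',(222,222,256,254),165)]:
    m=np.zeros(g.shape,np.uint8); m[y0:y1,x0:x1]=(g[y0:y1,x0:x1]>th)
    n,l,st,ce=cv2.connectedComponentsWithStats(m); print(nm,[(st[i].tolist(),ce[i].round(2)) for i in range(1,n) if st[i,4]>20])
# scale box & cake stand top estimate
print('scale plate',onz(c,(136,211),150),'croiss paper corner',onz(c,(293,227),0),'box TR',onz(c,(83,196),100))
E
```

```text
pot [ 407.  -300.5   37. ] [ 416.  -300.3   37. ]
ring [ 5.359e+02 -2.623e+02  5.000e-01] [ 5.406e+02 -2.620e+02  5.000e-01]
head [ 591.2 -362.4  230. ] [ 586.3 -362.4  230. ]
nozzletip [ 540. -262.  171.] [ 545.4 -262.4  171. ]
foot [ 592.  -363.1   12. ] [ 582.2 -362.9   12. ]
cinn [ 642.1 -213.5  105. ] [ 644.5 -214.1  105. ]
mill [ 641.3 -118.8  165. ] [ 662.  -110.2  165. ]
cutter [ 584.5 -544.9   33. ] [ 584.4 -543.6   33. ]
[[18, 23, 28, 55, 50, 87, 91, 88, 143, 145, 141, 140, 136, 144, 139, 138, 136, 142, 134, 134], [51, 53, 60, 58, 39, 88, 93, 88, 140, 143, 138, 142, 140, 142, 140, 134, 134, 138, 134, 132], [68, 60, 67, 51, 49, 88, 92, 125, 136, 140, 139, 138, 140, 137, 139, 139, 139, 139, 127, 66]]
ring [([205, 175, 13, 7, 42], array([209.9 , 177.52])), ([211, 183, 29, 28, 128], array([222.87, 199.61])), ([224, 182, 13, 6, 27], array([229.85, 183.63]))]
pot [([229, 229, 22, 21, 352], array([238.66, 239.49]))]
scale plate [467.45555657 -35.99065596 150.        ] croiss paper corner [ 440.91314395 -457.53895263    0.        ] box TR [521.76572812 128.66758693 100.        ]
```

```bash
python3 -m handwheel '[[8.54,[0,0,5],-6],[8.54,[2.4,-3.5,7.6],-12],[8.54,[4.9,-7.5,8.6],-18],[8.54,[7.9,-11.5,8.6],-24],[8.54,[10.9,-15,8.6],-30],[8.54,[13.9,-18.5,8.6],-36],[8.54,[16.4,-22.5,8.6],-42],[8.54,[18.9,-26.5,8.6],-48]]'
```

```text
t: 0.95
ee_pos: [450.6, 328.6, 389.7]
eef_rot: [-1.557, -0.248, 0.248]
wrist_force: [1.0, -0.5, 0.0]
width: 85.3
```

```bash
python3 -m handwheel '[[8.54,[1.5,-4.7,0],-1.8],[8.54,[3,-9.4,0],-1.8],[8.54,[4,-14.2,0],-1.8],[8.54,[4.5,-19,0],-1.8],[8.54,[4.5,-24,0],-1.8],[8.54,[4.5,-29,0],-1.8],[8.54,[4.3,-34,0],-1.8],[8.54,[3.5,-38.9,0],-1.8]]'
python3 -m handwheel '[[8.54,[-1,-4.8,0],0],[8.54,[-2.5,-9.5,0],0],[8.54,[-4.5,-14,0],0],[8.54,[-7,-18.2,0],0],[8.54,[-9.8,-22.2,0],0],[8.54,[-12.5,-25.5,0],0],[8.54,[-12.5,-25.5,0],0],[8.54,[-12.5,-25.5,0],0]]'
python3 - <<'E'
from h import *
snap('wrist','wrist1');snap('top','top1')
s=arm.read_state(); print(np.round(cv2.Rodrigues(np.array(s['eef_rot']))[0],3),s['ee_pos'],s['joint_positions'])
E
```

```text
t: 1.75
ee_pos: [484.4, -60.8, 389.7]
eef_rot: [-1.559, -0.227, 0.226]
wrist_force: [0.5, -0.1, 0.7]
width: 85.3
t: 2.55
ee_pos: [359.0, -314.3, 390.0]
eef_rot: [-1.558, -0.226, 0.224]
wrist_force: [0.1, 0.8, -0.1]
width: 85.6
[[ 0.958  0.    -0.287]
 [ 0.287  0.     0.958]
 [ 0.    -1.     0.   ]] [ 360.53011614 -312.45767715  389.75885903] [-0.29065827 -0.17046821  0.85138728  1.74682227  0.12779787  1.50847947
  0.83620104]
```

View pics/wrist1.png

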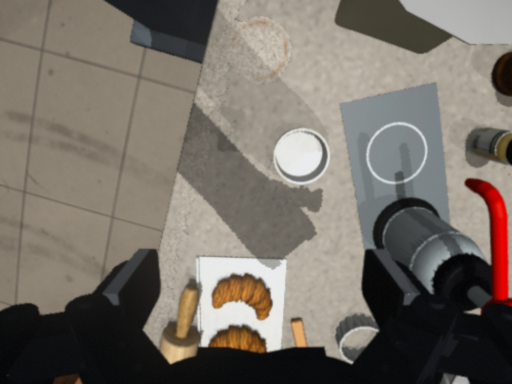

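View pics/top1.png

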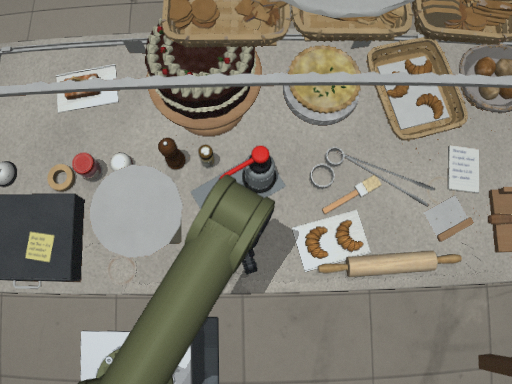

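```bash
cat >> h.py <<'E'
def comp(m,lo=100):
    n,l,st,ce=cv2.connectedComponentsWithStats(m.astype(np.uint8))
    return [(i,st[i].tolist(),ce[i].round(2)) for i in range(1,n) if st[i,4]>lo],l
def ell(m):
    cs,_=cv2.findContours(m.astype(np.uint8),cv2.RETR_EXTERNAL,cv2.CHAIN_APPROX_NONE); k=max(cs,key=len); return cv2.fitEllipse(cv2.convexHull(k))
E
python3 - <<'E'
from h import *
c=load('wrist1'); im=c['image'].astype(int); g=im.min(2)
for nm,(x0,y0,x1,y1),th,z in [('ring',(360,115,436,190),135,.5),('pot',(264,120,336,192),170,37)]:
    m=np.zeros(g.shape); m[y0:y1,x0:x1]=g[y0:y1,x0:x1]>th
    r,l=comp(m,60); print(nm,r)
    if r:
        i=max(r,key=lambda a:a[1][4])[0]; e=ell(l==i); print(e, onz(c,e[0],z))
print(g[155,260:340])
E
```

```text
ring [(4, [366, 121, 62, 64, 809], array([395.45, 150.55]))]
((396.28338623046875, 152.49386596679688), (60.37337875366211, 65.80876159667969), 39.133949279785156) [ 5.35492905e+02 -2.60122011e+02  5.00000000e-01]
pot [(1, [273, 128, 58, 57, 2091], array([299.73, 154.39]))]
((301.55511474609375, 156.20108032226562), (56.20579528808594, 57.939842224121094), 47.24504089355469) [ 407.483368   -297.89635998   37.        ]
[138 138 139 139 139 137 131 127 126 125 124 124 130 168 204 207 217 226
 227 227 227 227 227 228 227 228 228 229 229 229 229 229 230 230 230 230
 229 229 229 230 230 230 232 232 233 233 233 233 233 233 233 233 233 233
 233 233 233 233 233 233 230 207 135  92  89  87  99 153 211 209 174 159
 159 158 157 157 157 157 159 161]
```

```bash
python3 -m handwheel '[[8.54,[-3.5,-1,-3],0],[8.54,[-6.5,-1.8,-6],0],[8.54,[-6.5,-1.8,-11],0],[8.54,[-6.5,-1.8,-16],0],[8.54,[-6.5,-1.8,-21],0],[8.54,[-6.5,-1.8,-26],0],[8.54,[-6.5,-1.8,-29],0],[8.54,[-6.5,-1.8,-29],0]]'
python3 - <<'E'
from h import *
snap('wrist','wrist2');snap('scene','scene2')
s=arm.read_state(); print(s['ee_pos'],s['joint_positions'],s['wrist_force'])
E
```

```text
t: 3.45
ee_pos: [292.8, -328.6, 96.0]
eef_rot: [-1.555, -0.22, 0.237]
wrist_force: [-0.5, -0.3, 0.5]
width: 85.3
[ 295.31236666 -331.29030733  100.16089898] [-0.21108468  0.15814193  1.05870037  2.18771358 -0.17576864  0.88447699
  1.24497067] [-0.55212184 -0.00176126  0.62383308]
```

View pics/wrist2.png

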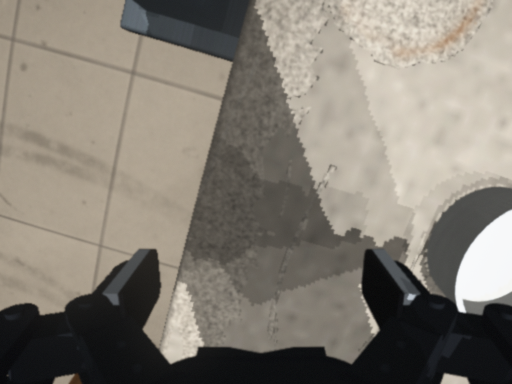

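View pics/scene2.png

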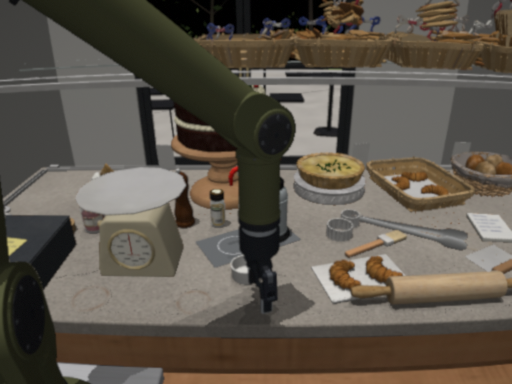

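```bash
python3 - <<'E'
from h import *
c=load('wrist2');s=arm.read_state();R=cv2.Rodrigues(np.array(s['eef_rot']))[0];p=np.array(s['ee_pos'])
for x in (42.5,57):
  for y in (20,40,60):
    for z in (-11,11): print(x,y,z,proj(c,p+R@[x,y,z]).round(0))
cv2.imwrite('pics/cw2.png',cv2.convertScaleAbs(cv2.resize(c['image'][230:384,340:512],None,fx=4,fy=4)[:,:,::-1],alpha=2.5,beta=20))
E
```

```text
42.5 20 -11 [402. 377.]
42.5 20 11 [412. 317.]
42.5 40 -11 [382. 337.]
42.5 40 11 [389. 283.]
42.5 60 -11 [367. 306.]
42.5 60 11 [372. 258.]
57 20 -11 [446. 375.]
57 20 11 [459. 316.]
57 40 -11 [420. 336.]
57 40 11 [429. 283.]
57 60 -11 [400. 305.]
57 60 11 [407. 258.]
```

View pics/cw2.png

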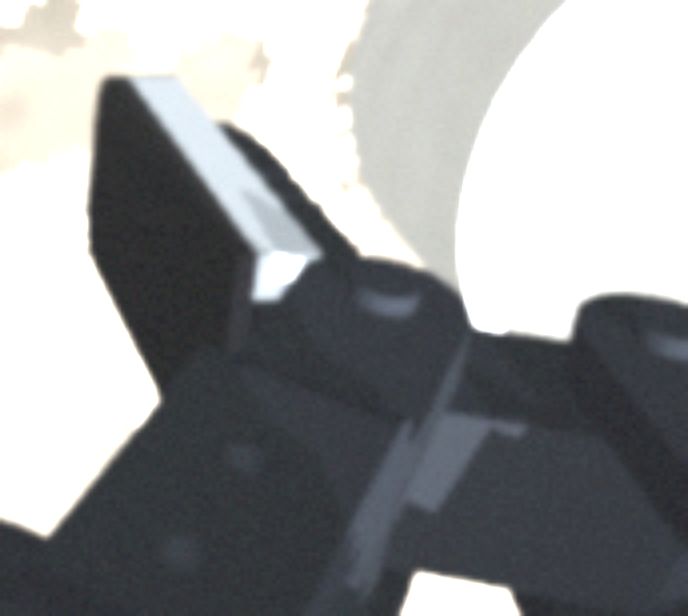

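```bash
python3 -m handwheel '[[8.54,[0,0,-3.1],0],[8.54,[0.7,0.2,-3.1],0],[8.54,[1.4,0.4,-3.1],0],[8.54,[2.1,0.6,-3.1],0],[8.54,[2.8,0.8,-3.1],0],[8.54,[3.5,1.0,-3.1],0],[8.54,[4.2,1.2,-3.1],0],[8.54,[4.8,1.4,-3.1],0]]'
python3 - <<'E'
from h import *
snap('wrist','wrist3');snap('scene','scene3');snap('top','top3')
s=arm.read_state(); print(s['ee_pos'],s['joint_positions'],s['wrist_force'])
E
```

```text
t: 4.35
ee_pos: [343.5, -317.5, 69.2]
eef_rot: [-1.559, -0.227, 0.227]
wrist_force: [-2.0, -0.8, 0.3]
width: 85.5
[ 343.30943832 -317.33285223   68.89363128] [-0.18576979  0.30658908  0.96928787  2.15225271 -0.34019559  0.841386
  1.28241858] [0.33771656 1.26493692 0.39007621]
```

View pics/wrist3.png

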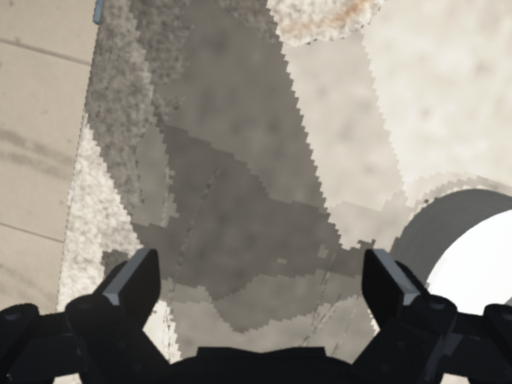

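View pics/scene3.png

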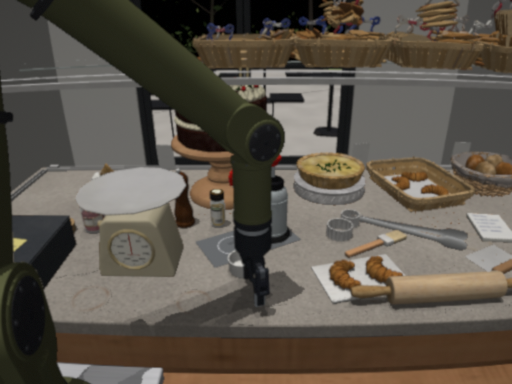

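View pics/top3.png

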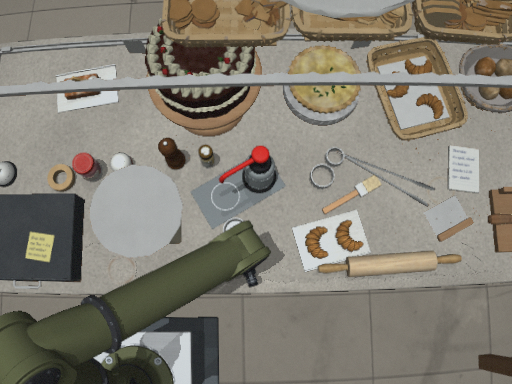

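```bash
cat >> h.py <<'E'
from scipy.optimize import least_squares
def circ(c,pts,z,r):
    P=np.array([onz(c,p,z)[:2] for p in pts]); 
    f=lambda q:np.hypot(P[:,0]-q[0],P[:,1]-q[1])-r
    o=least_squares(f,P.mean(0)+[-5,0],loss='soft_l1'); return o.x, np.abs(o.fun).mean(),np.abs(f(o.x)).max()
E
python3 - <<'E'
from h import *
for f,(x0,y0,x1,y1) in [('wrist3',(372,170,512,310)),('top3',(210,205,260,245))]:
    c=load(f); k=5 if f[0]=='w' else 12
    cv2.imwrite(f'pics/z_{f}.png',cv2.resize(c['image'][y0:y1,x0:x1],None,fx=k,fy=k,interpolation=cv2.INTER_CUBIC)[:,:,::-1])
E
```

```text
(no output)
```

View pics/z_wrist3.png

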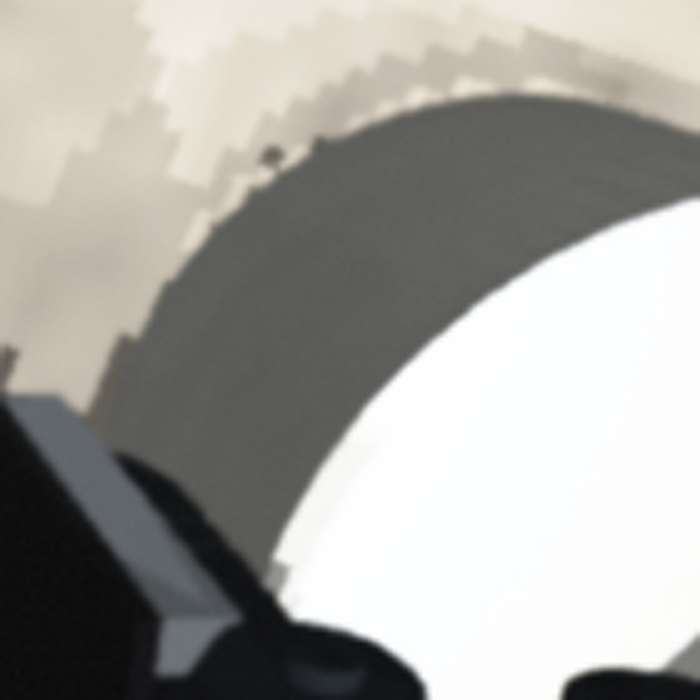

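View pics/z_top3.png

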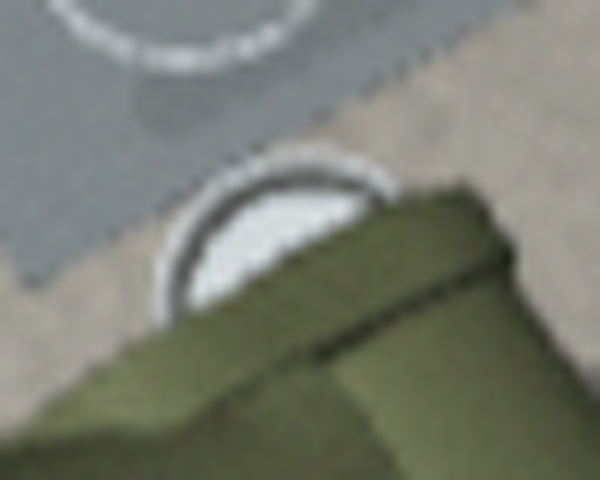

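```bash
python3 - <<'E'
from h import *
W=load('wrist3');T=load('top3')
w=lambda L:[(372+(u+.5)/5-.5,170+(v+.5)/5-.5) for u,v in L]
t=lambda L:[(210+(u+.5)/12-.5,205+(v+.5)/12-.5) for u,v in L]
print(circ(W,w([(690,200),(550,262),(440,345),(370,410),(310,490),(272,560)]),37,35))
print(circ(W,w([(520,95),(420,113),(350,138),(280,185),(215,240),(165,290),(120,345),(620,110)]),0,35))
print(circ(T,t([(157,310),(165,270),(185,225),(210,192),(240,165),(270,150),(310,143),(350,150),(385,170)]),37,35))
# T tip positions
print(proj(W,[432.5,-291,37]))
E
```

```text
(array([ 368.82028191, -262.38048266]), np.float64(2.827215493270233), np.float64(7.002738660385873))
(array([ 387.25252921, -248.23165026]), np.float64(4.940499832509925), np.float64(10.946598787516052))
(array([ 432.71453016, -292.89135939]), np.float64(0.6998973431175612), np.float64(1.3209903926054523))
[519.91331516 303.3229004 ]
```

```bash
sed -i 's/def circ(c,pts,z,r):/def circ(c,pts,z,r,g=None):/; s/P.mean(0)+\[-5,0\]/(P.mean(0)+[-5,0] if g is None else np.array(g,float))/' h.py; python3 - <<'E'
from h import *
W=load('wrist3')
w=lambda L:[(372+(u+.5)/5-.5,170+(v+.5)/5-.5) for u,v in L]
g=(432,-291)
print(circ(W,w([(690,200),(550,262),(440,345),(370,410),(310,490),(272,560)]),37,35,g))
print(circ(W,w([(520,95),(420,113),(350,138),(280,185),(215,240),(165,290),(120,345),(620,110)]),0,35,g))
E
```

```text
(array([ 429.34811191, -290.56476229]), np.float64(0.13952645834625343), np.float64(0.3343614325985911))
(array([ 433.2667682 , -293.29475652]), np.float64(0.30501780075306506), np.float64(0.9202613723801534))
```

```bash
python3 -m handwheel '[[8.54,[0.6,0.15,0],0],[8.54,[1.2,0.3,0],0],[8.54,[1.9,0.5,0],0],[8.54,[2.6,0.7,0],0],[8.54,[3.3,0.9,0],0],[8.54,[4.0,1.1,0],0],[8.54,[4.6,1.3,0],0],[8.54,[5.1,1.45,0],0]]'
python3 - <<'E'
from h import *
W=snap('wrist','wrist4');T=snap('top','top4')
s=arm.read_state(); print(s['ee_pos'],s['joint_positions'],s['wrist_force'])
cv2.imwrite(f'pics/z_w4.png',cv2.resize(W['image'][170:310,372:512],None,fx=5,fy=5,interpolation=cv2.INTER_CUBIC)[:,:,::-1])
cv2.imwrite(f'pics/z_t4.png',cv2.resize(T['image'][170:245,190:270],None,fx=8,fy=8,interpolation=cv2.INTER_CUBIC)[:,:,::-1])
E
```

```text
t: 5.3
ee_pos: [394.4, -302.9, 68.9]
eef_rot: [-1.559, -0.227, 0.227]
wrist_force: [-0.0, 0.0, -0.6]
width: 85.1
[ 394.7741098  -302.81234564   69.01947232] [-0.21107188  0.3715186   0.9219253   2.08211049 -0.38956874  0.86623507
  1.22619823] [0.10782649 0.01498124 0.59675815]
```

View pics/z_w4.png

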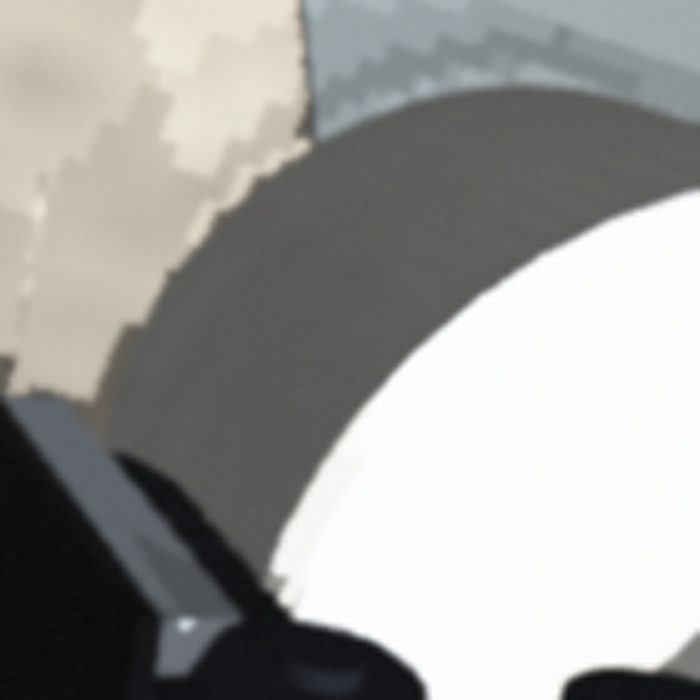

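View pics/z_t4.png

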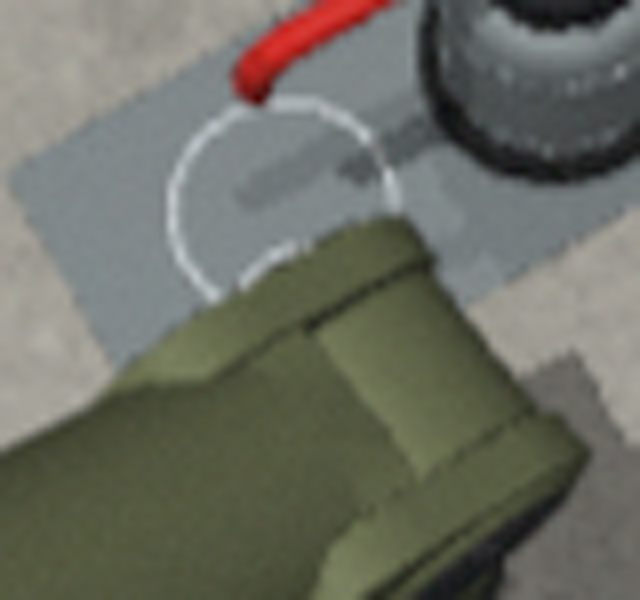

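```bash
python3 - <<'E'
from h import *
W=load('wrist4')
w=lambda L:[(372+(u+.5)/5-.5,170+(v+.5)/5-.5) for u,v in L]
g=(482,-277)
print(circ(W,w([(690,190),(550,250),(430,340),(370,405),(310,490),(270,560)]),37,35,g))
print(circ(W,w([(520,87),(430,100),(350,130),(280,175),(215,225),(165,280),(125,340),(620,100)]),0,35,g))
E
```

```text
(array([ 479.96954253, -274.93715908]), np.float64(0.11440850134082226), np.float64(0.243251744514275))
(array([ 483.70471699, -277.808611  ]), np.float64(0.16877987362999658), np.float64(0.4382900048019849))
```

```bash
python3 -m handwheel '[[8.54,[0.6,0.15,0],0],[8.54,[1.2,0.3,0],0],[8.54,[1.9,0.5,0],0],[8.54,[2.6,0.7,0],0],[8.54,[3.2,0.9,0],0],[8.54,[3.8,1.05,0],0],[8.54,[4.3,1.2,0],0],[8.54,[4.7,1.3,0],0]]'
python3 - <<'E'
from h import *
W=snap('wrist','wrist5');T=snap('scene','scene5')
s=arm.read_state(); print(s['ee_pos'],s['joint_positions'],s['wrist_force'])
cv2.imwrite(f'pics/z_w5.png',cv2.resize(W['image'][170:310,372:512],None,fx=5,fy=5,interpolation=cv2.INTER_CUBIC)[:,:,::-1])
cv2.imwrite(f'pics/z_s5.png',cv2.resize(T['image'][130:280,180:330],None,fx=4,fy=4,interpolation=cv2.INTER_CUBIC)[:,:,::-1])
E
```

```text
t: 6.2
ee_pos: [441.3, -289.9, 68.9]
eef_rot: [-1.559, -0.227, 0.227]
wrist_force: [-1.7, -0.4, -0.4]
width: 85.2
[ 441.57719888 -289.86151605   69.00314343] [-0.22666145  0.43307982  0.88316523  2.00858306 -0.42932907  0.89379823
  1.17730723] [-0.37649218  0.0415308  -0.23408773]
```

View pics/z_w5.png

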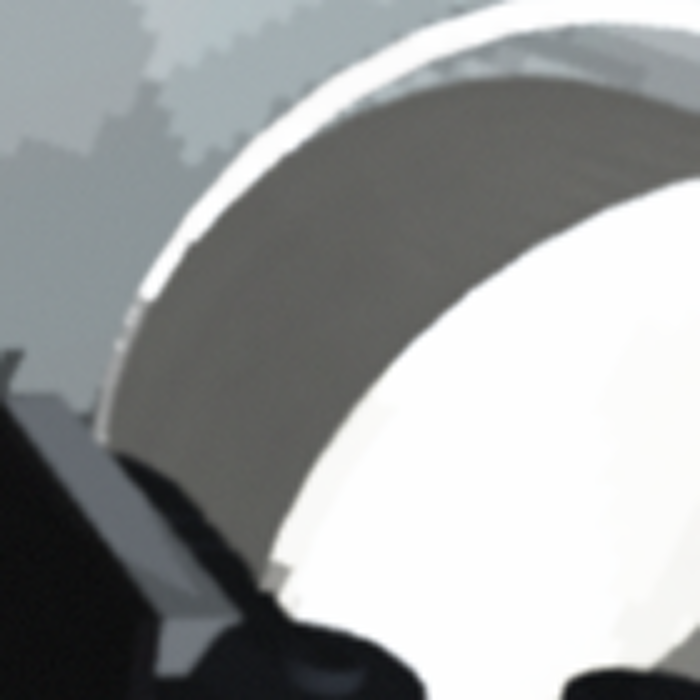

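View pics/z_s5.png

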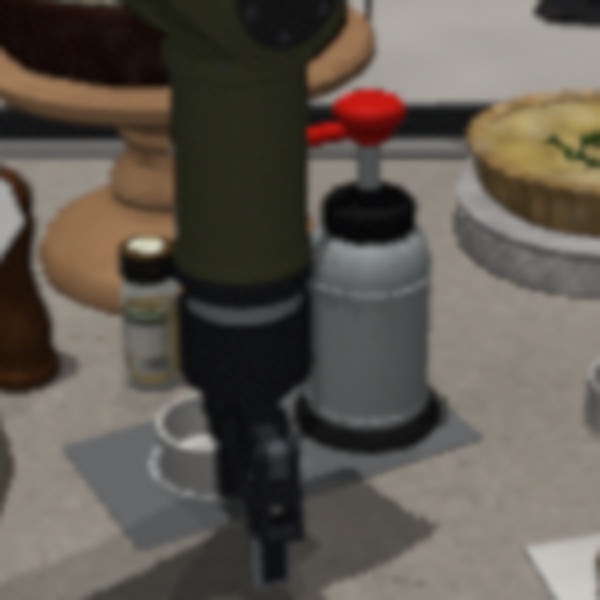

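```bash
python3 - <<'E'
from h import *
W=load('wrist5')
w=lambda L:[(372+(u+.5)/5-.5,170+(v+.5)/5-.5) for u,v in L]
g=(530,-264)
print(circ(W,w([(690,180),(550,242),(430,333),(370,395),(310,480),(270,560)]),37,35,g))
print(circ(W,w([(520,77),(430,88),(350,120),(280,163),(215,220),(165,275),(125,340),(620,90)]),0,35,g))
print(circ(W,w([(140,297),(200,205),(270,130),(350,70),(430,25),(490,3)]),0.3,42,g))
E
```

```text
(array([ 526.6435528 , -261.35971613]), np.float64(0.05759116823786078), np.float64(0.1110830546351167))
(array([ 530.47863131, -263.90169427]), np.float64(0.12471559575192703), np.float64(0.2629746262975132))
(array([ 536.91947626, -260.76624823]), np.float64(0.10289211378872427), np.float64(0.15749983121353495))
```

```bash
python3 -m handwheel '[[8.54,[0.2,0.08,0],0],[8.54,[0.4,0.16,0],0],[8.54,[0.55,0.23,0],0],[8.54,[0.65,0.28,0],0],[8.54,[0.65,0.28,0],0],[8.54,[0,0.1,0],0],[8.54,[-1.5,-0.4,0],0],[8.54,[-4.5,-1.3,0],0]]'
python3 - <<'E'
from h import *
W=snap('wrist','wrist6');T=snap('scene','scene6')
s=arm.read_state(); print(s['ee_pos'],s['joint_positions'],s['wrist_force'])
cv2.imwrite(f'pics/z_w6.png',cv2.resize(W['image'][170:310,372:512],None,fx=5,fy=5,interpolation=cv2.INTER_CUBIC)[:,:,::-1])
E
```

```text
t: 7.1
ee_pos: [396.1, -303.1, 69.1]
eef_rot: [-1.56, -0.23, 0.228]
wrist_force: [-0.4, 0.4, 0.2]
width: 85.2
[ 390.3230607  -304.65237168   68.50935576] [-0.20756035  0.37087182  0.92621198  2.08566335 -0.38862395  0.86785825
  1.2270254 ] [ 0.11355684  0.24161353 -0.05685243]
```

View pics/wrist6.png

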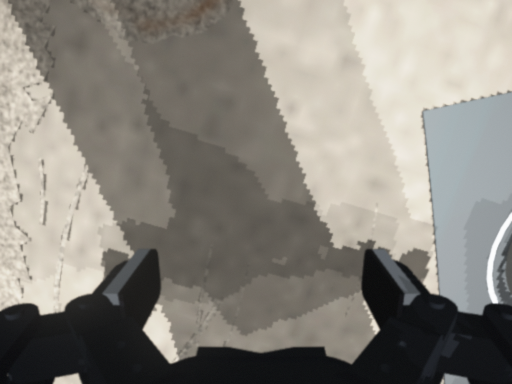

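```bash
python3 -m handwheel '[[8.54,[-1,-0.3,4],0],[8.54,[-1,-0.3,9],0],[0,[-1,-0.3,14],0],[0,[-1,-0.3,19],0],[0,[-1,-0.3,24],0],[0,[-1,-0.3,29],0],[0,[-1,-0.3,32],0],[0,[-1,-0.3,32],0]]'
python3 - <<'E'
from h import *
W=snap('wrist','wrist7');T=snap('scene','scene7')
s=arm.read_state(); print(s['ee_pos'],s['joint_positions'],s['wrist_force'])
cv2.imwrite(f'pics/z_s7.png',cv2.resize(T['image'][130:280,180:330],None,fx=4,fy=4,interpolation=cv2.INTER_CUBIC)[:,:,::-1])
E
```

```text
t: 8.0
ee_pos: [386.4, -307.7, 392.8]
eef_rot: [-1.561, -0.233, 0.22]
wrist_force: [-0.1, 1.0, -1.0]
width: 0.0
[ 385.19055515 -306.49358222  388.65333594] [-0.49920046 -0.15895406  1.02001937  1.72140509  0.13424381  1.50411852
  0.7944942 ] [ 0.30119869  0.12789502 -0.55739631]
```

View pics/wrist7.png

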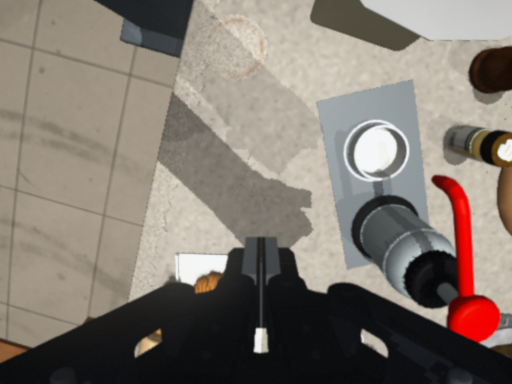

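View pics/z_s7.png

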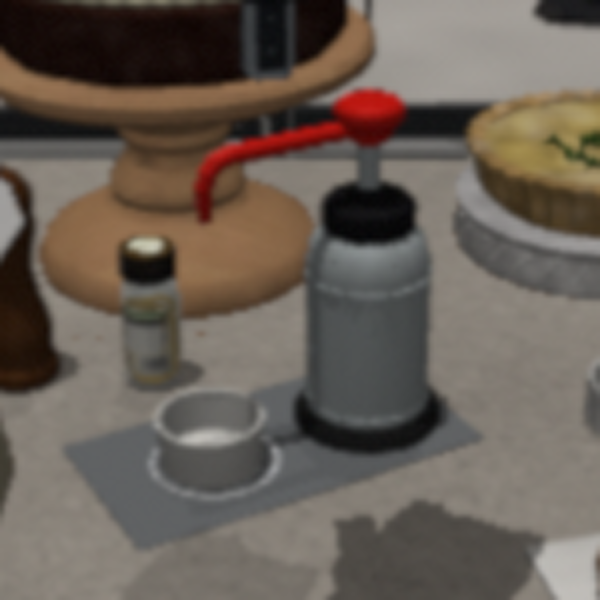

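Pot sits inside the ring. Measure it and the pump head from this picture.

```bash
python3 - <<'E'
from h import *
W=load('wrist7')
cv2.imwrite('pics/z7a.png',cv2.resize(W['image'][110:190,335:420],None,fx=7,fy=7,interpolation=cv2.INTER_CUBIC)[:,:,::-1])
im=W['image'].astype(int); red=(im[:,:,0]>120)&(im[:,:,1]<70)&(im[:,:,2]<70); red[:290]=0
red[:,:446]=0
r,l=comp(red,100); print(r); e=ell(l==r[0][0]); print(e,onz(W,e[0],230))
E
```

```text
[(2, [450, 298, 51, 45, 1623], array([475.8 , 319.11]))]
((475.4480285644531, 319.76617431640625), (42.023948669433594, 51.157684326171875), 63.89700698852539) [ 586.81564756 -355.9574021   230.        ]
```

View pics/z7a.png

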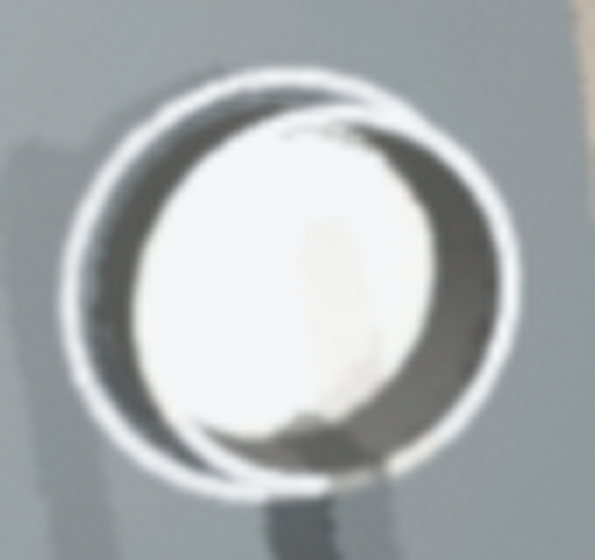

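```bash
python3 - <<'E'
from h import *
W=load('wrist7')
w=lambda L:[(335+(u+.5)/7-.5,110+(v+.5)/7-.5) for u,v in L]
print(circ(W,w([(133,340),(133,270),(260,468),(330,489),(400,467),(470,408),(512,340),(519,270),(485,182),(420,122),(340,103),(270,118),(200,165)]),37,35,(536,-261)))
print(circ(W,w([(60,300),(80,200),(130,130),(200,85),(280,68),(360,85),(75,370),(130,440),(200,487),(250,500)]),.3,42,(536,-261)))
# head: pixels excl. spout by hand, both views; project check
for f in ('wrist7','top0','scene0'):
    c=load(f); print(f,proj(c,[589,-361,230]),proj(c,[539,-260,171]))
T=load('scene7')
S=lambda u,v:(180+(u+.5)/4-.5,130+(v+.5)/4-.5)
print('nozzle scene',S(204,221))
# intersect: least squares of nozzle & head rays across scene+wrist
def tri(L):
    A=np.zeros((3,3));b=np.zeros(3)
    for c,p in L:
        o,d=ray(c,p);d/=np.linalg.norm(d);M=np.eye(3)-np.outer(d,d);A+=M;b+=M@o
    return np.linalg.solve(A,b)
print('head tri top+scene',tri([(load('top0'),(150+442.5/4-.5,120+137.5/4-.5)),(T,S(370,106))]))
E
```

```text
(array([ 532.60843266, -258.78095025]), np.float64(0.5828072423019157), np.float64(2.679371265510227))
(array([ 535.92365535, -260.62920118]), np.float64(0.5352927663716365), np.float64(1.6506502848618396))
wrist7 [474.86553497 325.30317785] [438.54094791 178.50133723]
top0 [259.59764765 154.71513294] [220.60807809 180.77912781]
scene0 [271.51676505 155.4902832 ] [229.96653635 185.99820108]
nozzle scene (230.625, 184.875)
head tri top+scene [ 592.04223308 -362.5178978   227.18222274]
```

```bash
python3 - <<'E'
from h import *
T=load('scene7')
cv2.imwrite('pics/z7s.png',cv2.resize(T['image'][222:258,210:256],None,fx=16,fy=16,interpolation=cv2.INTER_CUBIC)[:,:,::-1])
E
```

```text
(no output)
```

View pics/z7s.png

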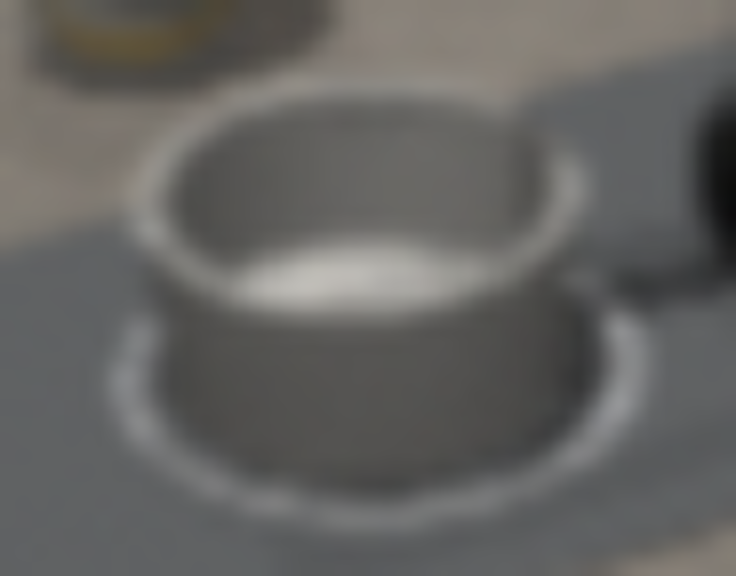

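```bash
python3 - <<'E'
from h import *
T=load('scene7')
w=lambda L:[(210+(u+.5)/16-.5,222+(v+.5)/16-.5) for u,v in L]
print('rim',circ(T,w([(130,200),(145,245),(190,285),(160,140),(220,95),(300,75),(380,70),(450,78),(530,110),(575,150),(588,190),(570,240)]),37,35,(536,-261)))
print('ring',circ(T,w([(108,380),(130,440),(180,485),(250,515),(340,532),(420,527),(500,507),(570,475),(630,420),(650,365)]),.3,42,(536,-261)))
E
```

```text
rim (array([ 540.88282152, -259.04647043]), np.float64(1.454248957766677), np.float64(4.203689277178405))
ring (array([ 538.58865362, -261.63620872]), np.float64(0.747268344981243), np.float64(2.4581467520684015))
```

```bash
python3 -m handwheel '[[0,[4.5,-1.2,0],0],[0,[9,-2.4,0],0],[0,[13.5,-3.6,0],0],[0,[18,-4.8,-1],0],[0,[20.4,-5.4,-3],0],[0,[20.4,-5.4,-6],0],[0,[20.4,-5.4,-6],0],[0,[20.4,-5.4,-6],0]]'
python3 - <<'E'
from h import *
W=snap('wrist','wrist8');T=snap('scene','scene8');snap('top','top8')
s=arm.read_state(); print(s['ee_pos'],s['joint_positions'],s['wrist_force'],np.round(cv2.Rodrigues(np.array(s['eef_rot']))[0],3))
cv2.imwrite(f'pics/z_s8.png',cv2.resize(T['image'][90:240,180:380],None,fx=4,fy=4,interpolation=cv2.INTER_CUBIC)[:,:,::-1])
E
```

```text
t: 8.9
ee_pos: [588.4, -360.5, 327.8]
eef_rot: [-1.558, -0.223, 0.227]
wrist_force: [-0.8, -0.6, 0.2]
width: 0.0
[ 589.19027233 -360.75620714  331.05573079] [-0.16154021  0.56752271  1.04010884  1.32583953 -0.48443327  1.50891183
  1.12029642] [0.6514534  0.13645533 0.27788234] [[ 0.959  0.003 -0.284]
 [ 0.284 -0.001  0.959]
 [ 0.002 -1.    -0.002]]
```

View pics/wrist8.png

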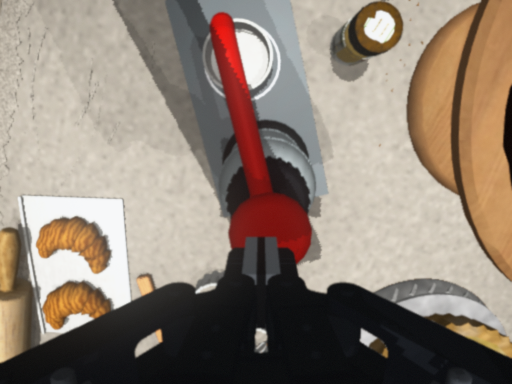

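View pics/z_s8.png

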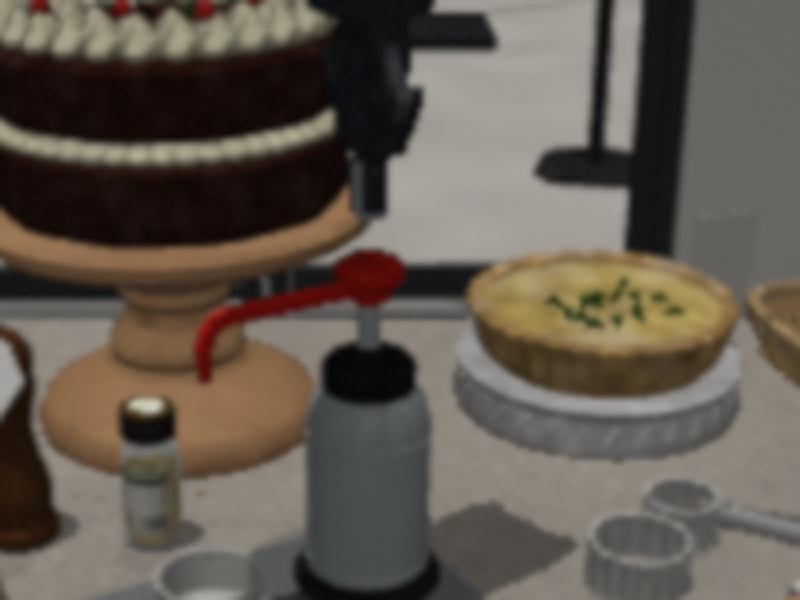

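View pics/top8.png

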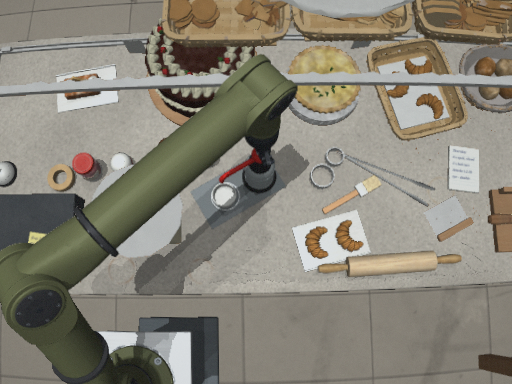

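```bash
python3 - <<'E'
from h import *
T=load('top0');S=load('scene0')
# bar along y assumed: intersect in xz
for pt in [(270,81),(270,44)]:
  for ps in [(270,68),(270,80)]:
    o1,d1=ray(T,pt);o2,d2=ray(S,ps)
    A=np.array([[d1[0],-d2[0]],[d1[2],-d2[2]]]);k=np.linalg.solve(A,[o2[0]-o1[0],o2[2]-o1[2]]);print(pt,ps,o1+k[0]*d1,o2+k[1]*d2)
t8=load('top8')
print('wristlink', [onz(t8,(262,62),z) for z in (400,500,600)],[onz(t8,(290,88),z) for z in (400,500,600)])
cv2.imwrite('pics/z8t.png',cv2.resize(t8['image'][175:220,200:250],None,fx=14,fy=14,interpolation=cv2.INTER_CUBIC)[:,:,::-1])
cv2.imwrite('pics/z8b.png',cv2.resize(load('scene8')['image'][0:200,180:380],None,fx=3,fy=3,interpolation=cv2.INTER_CUBIC)[:,:,::-1])
E
```

```text
(270, 81) (270, 68) [ 696.02420589 -383.20995554  424.9245198 ] [ 696.02420589 -358.77466955  424.9245198 ]
(270, 81) (270, 80) [ 711.79835548 -384.87188305  392.20708861] [ 711.79835548 -359.2500718   392.20708861]
(270, 44) (270, 68) [ 795.79604362 -386.94454016  410.84066447] [ 795.79604362 -361.07296947  410.84066447]
(270, 44) (270, 80) [ 816.88873739 -388.91576507  374.23604223] [ 816.88873739 -361.68241189  374.23604223]
wristlink [array([ 755.86208984, -367.92915471,  400.        ]), array([ 702.86183104, -364.50588972,  500.        ]), array([ 649.86157225, -361.08262473,  600.        ])] [array([ 690.23603292, -428.36024518,  400.        ]), array([ 643.80506945, -418.88771106,  500.        ]), array([ 597.37410598, -409.41517694,  600.        ])]
```

View pics/z8t.png

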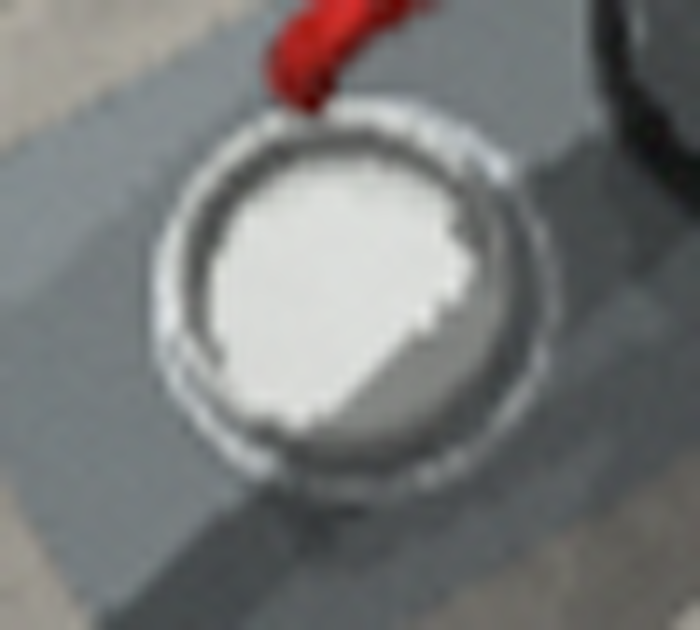

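View pics/z8b.png

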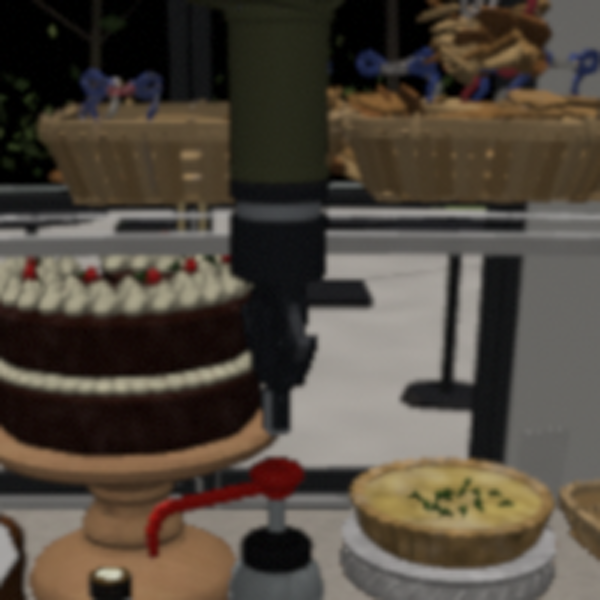

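```bash
python3 - <<'E'
from h import *
T=load('top8')
w=lambda L:[(200+(u+.5)/14-.5,175+(v+.5)/14-.5) for u,v in L]
print('rim',circ(T,w([(157,300),(165,240),(200,170),(250,125),(330,98),(410,105),(475,140)]),37,35,(536,-261)))
print('ring',circ(T,w([(552,290),(540,370),(500,435),(440,475),(380,492),(330,490),(240,475),(185,410),(548,240)]),.3,42,(536,-261)))
W=load('wrist8'); im=W['image']
print('wrist head ctr', onz(W,(270,232),230), 'finger tip px->', )
s=arm.read_state();R=cv2.Rodrigues(np.array(s['eef_rot']))[0];print(proj(W,np.array(s['ee_pos'])+R@[0,73,0]),proj(W,[590,-361,230]))
E
```

```text
rim (array([ 536.23484912, -260.75290667]), np.float64(1.2399204930175074), np.float64(2.8278247551910596))
ring (array([ 536.91488702, -261.54218357]), np.float64(0.5637901548878435), np.float64(2.101800549300485))
wrist head ctr [ 592.22314175 -357.0572992   230.        ] finger tip px->
[262.89235782 261.03802959] [263.7330934  237.62630739]
```

```bash
python3 -m handwheel '[[0,[0.1,-0.1,-1],0],[0,[0.1,-0.1,-2],0],[0,[0.1,-0.1,-2.6],0],[0,[0.1,-0.1,-3.2],0],[0,[0.1,-0.1,-3.8],0],[0,[0.1,-0.1,-4.4],0],[0,[0.1,-0.1,-4.8],0],[0,[0.1,-0.1,-5.1],0]]'
python3 - <<'E'
from h import *
T=snap('scene','scene9')
s=arm.read_state(); print(s['ee_pos'],s['wrist_force'])
cv2.imwrite(f'pics/z_s9.png',cv2.resize(T['image'][90:240,180:380],None,fx=4,fy=4,interpolation=cv2.INTER_CUBIC)[:,:,::-1])
E
```

```text
t: 9.85
ee_pos: [590.7, -360.8, 278.9]
eef_rot: [-1.558, -0.227, 0.227]
wrist_force: [-3.0, 2.9, 9.6]
width: 0.1
[ 590.69847936 -360.71771273  278.51766656] [-2.69662025  2.64929681  8.19255727]
```

View pics/z_s9.png

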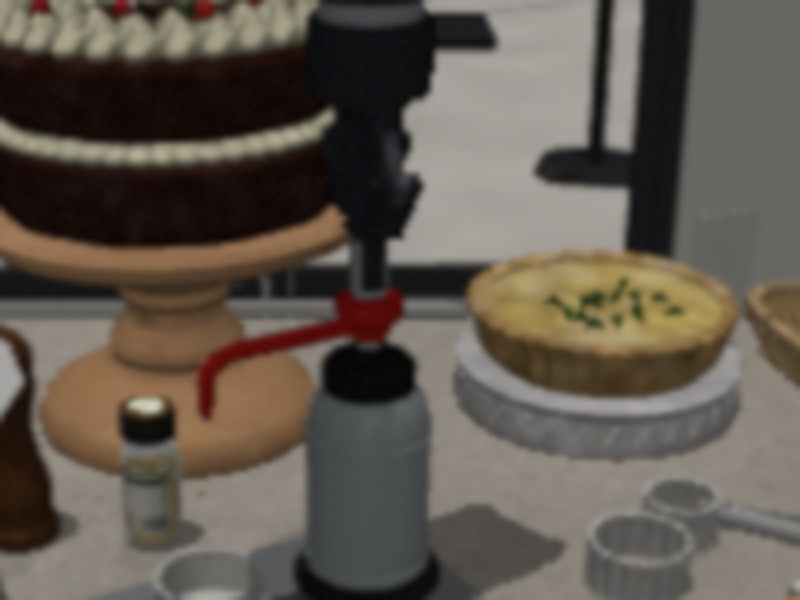

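```bash
python3 -m handwheel '[[0,[0,0,-0.1],0],[0,[0,0,-0.2],0],[0,[0,0,-0.3],0],[0,[0,0,-0.4],0],[0,[0,0,-0.5],0],[0,[0,0,-0.5],0],[0,[0,0,-0.5],0],[0,[0,0,-0.5],0]]'
python3 -c "
from h import *
s=arm.read_state(); print(s['ee_pos'],s['wrist_force'])"
```

```text
t: 10.7
ee_pos: [590.7, -360.8, 275.0]
eef_rot: [-1.558, -0.228, 0.226]
wrist_force: [-4.2, 4.0, 10.9]
width: -0.1
[ 590.67119185 -360.78034613  274.98040345] [-4.15436232  3.98334434 10.86701086]
```

```bash
python3 -m handwheel '[[0,[0,0,-0.1],0],[0,[0,0,-0.2],0],[0,[0,0,-0.3],0],[0,[0,0,-0.4],0],[0,[0,0,-0.5],0],[0,[0,0,-0.5],0],[0,[0,0,-0.5],0],[0,[0,0,-0.5],0]]'
python3 - <<'E'
from h import *
T=snap('scene','scene10')
s=arm.read_state(); print(s['ee_pos'],s['wrist_force'])
cv2.imwrite(f'pics/z_s10.png',cv2.resize(T['image'][130:250,210:310],None,fx=5,fy=5,interpolation=cv2.INTER_CUBIC)[:,:,::-1])
E
```

```text
t: 11.5
ee_pos: [590.6, -360.9, 274.6]
eef_rot: [-1.558, -0.23, 0.224]
wrist_force: [-10.0, 10.3, 30.9]
width: 0.1
[ 590.60022583 -360.90589826  274.66873202] [-10.08831224   9.51602168  29.79645572]
```

View pics/z_s10.png

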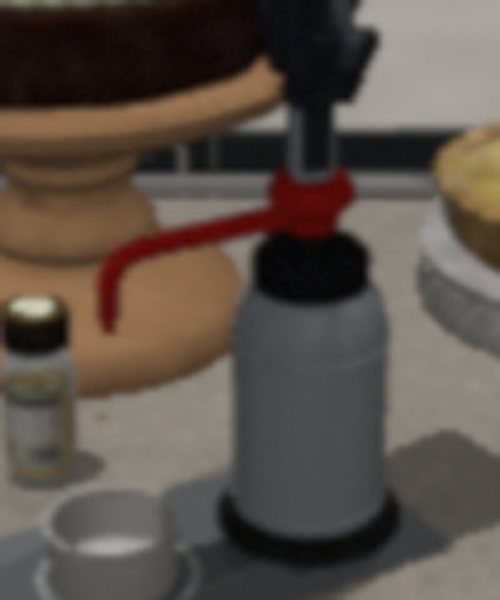

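```bash
python3 -m handwheel '[[0,[0,0,1],0],[0,[0,0,2],0],[0,[0,0,3],0],[0,[0,0,4],0],[0,[0,0,6],0],[0,[0,0,9],0],[0,[0,0,12],0],[0,[0,0,12],0]]'
python3 -m handwheel '[[0,[-4.5,1.2,0],0],[0,[-9,2.4,0],0],[0,[-13.5,3.6,0],0],[0,[-18,3.6,0],0],[0,[-20,0,0],0],[0,[-20,-5,0],0],[0,[-20,-9,0],0],[0,[-20,-9,0],0]]'
python3 - <<'E'
from h import *
T=snap('scene','scene11');snap('top','top11')
s=arm.read_state(); print(s['ee_pos'],s['wrist_force'],s['joint_positions'])
E
```

```text
t: 12.35
ee_pos: [591.3, -362.5, 392.1]
eef_rot: [-1.564, -0.23, 0.223]
wrist_force: [-0.5, -0.4, 0.1]
width: 0.5
t: 13.15
ee_pos: [386.0, -457.5, 385.2]
eef_rot: [-1.563, -0.21, 0.223]
wrist_force: [-0.8, 0.6, -0.8]
width: -0.2
[ 389.19929313 -452.53358909  386.33778122] [-0.14379688  0.18098904 -0.85114787] [-0.11108092  0.32685987  1.18214166  1.48798941 -0.29861178  1.52951163
  1.34879383]
```

View pics/scene11.png

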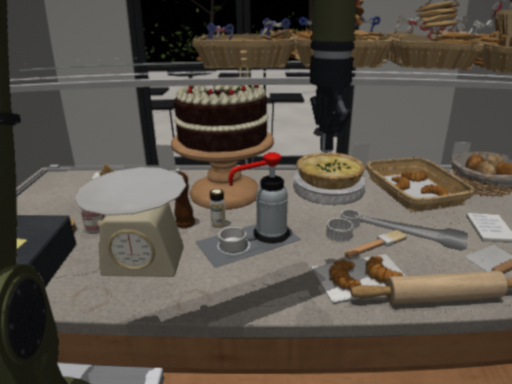

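View pics/top11.png

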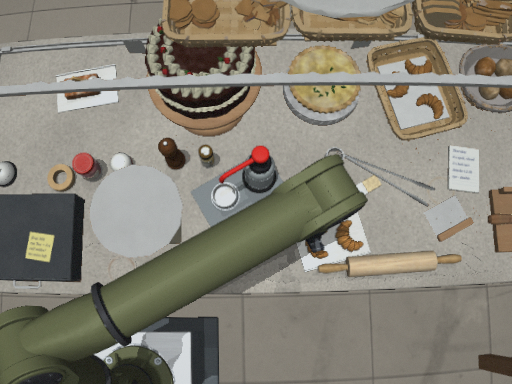

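```bash
python3 - <<'E'
from h import *
for f in ('scene0','scene11'):
    im=load(f)['image'].astype(int); r=(im[:,:,0]>110)&(im[:,:,1]<60)&(im[:,:,2]<60); r[:150]=0; print(f,comp(r,30)[0])
a=load('scene0')['image'].astype(int);b=load('scene11')['image'].astype(int)
for n,(x0,y0,x1,y1) in dict(cinn=(205,185,230,232),mill=(174,170,196,230),cutter=(322,214,358,242)).items(): print(n,np.abs(a-b)[y0:y1,x0:x1].mean().round(2))
from station import hand_in
print(arm.read_state()['joint_velocities'].round(3)); print(hand_in())
E
```

```text
scene0 [(1, [263, 153, 18, 7, 95], array([271.71, 156.06])), (2, [228, 161, 38, 16, 135], array([244.61, 166.47]))]
scene11 [(1, [263, 153, 18, 7, 96], array([271.81, 156.12])), (2, [228, 161, 38, 17, 143], array([245.27, 166.44]))]
cinn 7.01
mill 5.67
cutter 6.99
[-0.076 -0.051 -0.013  0.007 -0.003  0.007 -0.002]
the job is handed in; nothing more can be done
None
```

The ramekin now stands under the nozzle, and the pump was pressed to its stop and sprang back up. I handed the job in at about 13 s.

- **Ramekin:** I slid it about 135 mm across the worktop with the back of an open finger, in four short pushes, without gripping or lifting it.
    - The top view, taken after the last push, puts it within about 1 mm of the ring centre.
    - The other two fits disagreed. The wrist view gave about 4 mm off centre and the scene view about 3.5 mm, in opposite directions along x and both about 2 mm to the left.
    - I left it there, because the ring allows about 7 mm all round.
- **Pump:** I pressed only after the ramekin was in place, using the closed fingertips on the head. The force rose to about 31 N with no further travel, at a tool height that matches the full 28 mm. After release, the red head and spout matched their starting position in the scene image to within about 0.1 px (head) and 0.7 px (spout).
- **Bystanders:** The spice jar, pepper mill and cutter look unmoved in the last pictures. My before/after pixel difference was not zero (6–7 grey levels on each). I took that for shadow and image noise and did not check further.
- **At hand-in:** The arm was clear of everything and almost at rest.

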